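# Jar a levelling foot and hold the carousel for the lid

## Task

Put the loose levelling foot from the bench into the open jar on the revolving jar carousel, lowering it in rather than dropping it from a height, and turn the carousel by its T-handle so that the open jar stands squarely at the front, the side towards the robot, in line with the card holder on the base. Finish with the gripper still clamped on the T-handle, holding the carousel still there so that I can screw the lid on the jar. Leave the other things on the bench where they are.

Things in the scene. Friction and masses are not known exactly. Their poses are not given: they have to be found in the camera images.
- foot_centre (a point): centre (half-way up) of the loose levelling foot, a machine foot standing upright on the bench: round black pad 40 mm across and 11 mm high, nut 21 mm across up to 19 mm, then a threaded steel stem 12 mm across up to the top at 70 mm. The point is on its axis, 35 mm above its underside; z runs up the stem. About 80 g
- open_jar_mouth (a point): centre of the rim of the open jar, the only one of the carousel's five clear jars without a lid; it turns with the carousel. Jar: outside 90 mm across, inside 84 mm, straight walls, empty, rim 140 mm above the bench, inner floor 86 mm below the rim. Centre 115 mm from the carousel's axis. The next jars stand 72 degrees to either side
- front_place (a point): where the centre of the open jar's mouth must come: 140 mm above the bench, 115 mm from the carousel's upright axis, straight in front of it, in line with the middle of the card holder on the edge of the base board that is towards the robot. Does not turn with the carousel. Its x axis points level to the carousel's axis (115 mm along +x), z up
- carousel_base: the carousel's square wooden base board, 345 mm square, 24 mm high, fixed to the bench, card holder in the middle of its front (-x) edge; origin: underside, on the carousel's axis. On it turns a round wooden deck 330 mm across, top 50 mm above the bench, carrying five jars fixed on it. The four closed jars have metal lids 92 mm across, tops 144 mm above the bench
- handle (a point): the carousel's wooden T-handle: a level bar 80 mm long, 18 mm wide, 20 mm high on the upright 16 mm centre post; fixed to the turning deck. Origin: the bar's centre, on the carousel's axis, 195 mm above the bench (top of the bar 205 mm). y runs along the bar, x across it (the 18 mm width); the open jar lies in the direction of -x
- turntable: all that turns: the deck with its five jars, the centre post and the T-handle. Origin: on the carousel's axis, 32 mm above the bench (underside of the deck); z up, the open jar in the direction of -x, so its x axis is parallel to that of the front place when the open jar is at the front. Turns without end either way on a ball bearing, slight friction (about 0.06 N m); stays where it is left
- spare_lid: the open jar's screw lid: flat plain metal disc, 92 mm across, 17 mm high, lying on the bench near the foot; origin: centre of its underside. A bystander, leave where it is
- tape_measure: tape measure, rounded grey block 72 x 34 x 66 mm high, standing beside the foot; origin: centre of its underside. Bystander
- spanner: open-ended steel spanner lying flat near the foot; origin: centre of its underside. Bystander
- hex_bolt: plain steel hex-head bolt with a nut on it, 79 mm long, shank 12 mm, lying between the foot and the carousel; origin: centre of its underside. Bystander
- paint_tin: closed metal paint tin, 108 mm across, 126 mm high; origin: centre of its underside. Bystander
- spray_can: spray can, 66 mm across, 190 mm high; origin: centre of its underside. Bystander
- foot: the same levelling foot; origin: centre of its underside
Things that resemble listed ones, but are neither listed nor needed, are in the scene too. Of the things that look like the foot, take the one that is farthest from the robot's base at the start.

How it is judged:
By the outcome, as a careful person would: the job done as asked, in the order asked, and still so for the second after the job is handed in, while the arm keeps its last pose, push and grip.
It also fails if it takes over 58 s, if anything falls off the work surface, if the arm or the gripper's body presses on something with over 40 N, if the wrist force passes 120 N, or if a joint passes its speed limit or range.

## Robot

A 7-joint arm with a two-finger parallel gripper is mounted at the origin on the work surface. World frame = base frame: x ahead of the robot, y to its left, z up, the work surface at z = 0. Lengths are in m, angles in rad, forces in N, time in s.
With the tool pointing down it reaches from about 0.425 to 0.875 m from the base axis. Payload 8.4 kg.
Tool frame: the origin (TCP) lies midway between the tips of the shut fingers; the grasp point (between the pads) lies 19 mm behind it; x points along the fingers, y is the direction in which the jaws open and shut, and the axes are right-handed (so a half turn about x gives the same grasp; the last joint's range is limited). The gripper opens to 87 mm and grips with 3 to 60 N. Pads are 19 mm wide; open, the fingers measure 117 mm over their backs; the gripper's body (75 mm by 190 mm) begins 51 mm behind the grasp point.
Start: joints at [1.15, 0.333, 0.04, 1.465, -0.013, 1.343, -0.059], TCP at [0.206, -0.617, 0.223] pointing down, gripper open.
Joint ranges: [-2.58, 2.58], [-0.38, 2.09], [-1.3, 1.39], [0.25, 2.4], [-1.5, 4.64], [0.08, 2.09], [-2.65, 2.65]. Speed limits (rad/s): [2.22, 2.22, 2.79, 2.79, 3.14, 3.14, 3.14].

## Interface

Orientations are given as a unit quaternion [w, x, y, z].
In Python, from plant import * gives the robot as it stands. Calls block until the motion is done:
- movep(position, orientation): joint-space move of the TCP to a pose.
- servo_line(position, orientation=None, rate=0.15, stop_force=None): straight line of the TCP; orientation=None keeps the orientation; rate is the mean speed in m/s. With stop_force (N) it stops when the force on the tool has changed by that much, and returns True; else False.
- movej(angles): joint-space move.
- move_gripper(opening): finger opening in m; the grip force is fixed at half the most; returns when the fingers have stopped.
- wait(seconds).
- inverse_kinematics(position, orientation): joint angles nearest the present ones, or None.
- get_obs(): the state.
- grab_frame(name): name is "side" or "top" or "wrist"; returns the picture (480x640x3 uint8, blue, green, red); there is no depth.
- camera_params(name): a dict with "camera_matrix" (3x3 intrinsics, pixels), "k1" (the pictures are not rectified: a ray, as slopes to the right and down, at radius r is drawn at 1 + k1 r^2 times it, then the intrinsics apply), "origin" and "attitude" of the camera in the world. Camera axes: x right, y down, z forward; pixel columns grow to the right and rows downward; lengths in m; the calibration is good to about 2 mm. A picture is of the moment at which its call begins: read the wrist's pose just before it. camera_params takes no time and is no camera call; for the wrist camera it gives the pose at the moment of the call.
A pose or a line that the arm cannot do raises Unreachable and nothing moves.
- job_done(): hands the job in, once; it reports no verdict.
Trained networks look in the newest picture that a camera, given by its name, has taken for a name from the list of things; names that differ only in an ending like _2 or _b are one class to them, and where a whole thing is asked for, a point or a joint stands for the part that bears it (a point fixed in the world has none). Each returns a list of dicts, best first, with "p" (0 to 1); they miss things now and then, are a little off and sometimes report something else, mostly with a low value. They report only what shows in the picture. A call takes as long as a camera call. They do not tell look-alikes from the thing itself.
- trace(query, camera): "region" (480x640 bool, what is visible of it) and "at" ([row, column] in pixels, amid what is visible of it).
- pinpoint(query, camera): "at" ([row, column] in pixels: a listed point, or the origin of a listed thing).
The state is a dict: "time_s": time; "joint_positions": joint angles; "joint_velocities": joint speeds; "joint_efforts": joint torques, N m; "tcp_pos": TCP position; "orientation": TCP orientation; "force": force on the tool from outside, world axes, zero at the start; "wrist_torque": the same for the moment, N m; "grip_width": finger opening in m.
Only numpy, scipy, OpenCV 4.12 (cv2) and the standard library are available. Lean on these libraries where they do the work, as an engineer would, in place of code of your own. Each camera call takes 0.05 s, during which the arm holds its last target. There are 200 camera calls.

## Working session

There is one attempt and no reset: what is moved stays moved. The work goes in short steps, each a Python script; the robot and the scene stay as the last script left them, time stands still between calls to the robot, and variables do not carry over. Pictures are saved under pics/ and viewed, about 8 in all and at most 12, crops included, and the job is handed in when it is done.

```bash
mkdir -p pics; ls; cat > h.py <<'E'
from plant import *
import numpy as np, cv2
from scipy.spatial.transform import Rotation as R
def rot(a):
    a=np.array(a,float)
    return a if a.shape==(3,3) else R.from_quat(a,scalar_first=True).as_matrix()
def ray(cp,rc):
    K=np.array(cp["camera_matrix"]);d=np.array([(rc[1]-K[0,2])/K[0,0],(rc[0]-K[1,2])/K[1,1]])
    u=d.copy()
    for _ in range(30): u=d/(1+cp["k1"]*(u@u))
    v=rot(cp["attitude"])@np.r_[u,1]; return np.array(cp["origin"]),v/np.linalg.norm(v)
def onz(cp,rc,z):
    o,v=ray(cp,rc); return o+v*(z-o[2])/v[2]
def proj(cp,p):
    K=np.array(cp["camera_matrix"]);c=rot(cp["attitude"]).T@(np.array(p)-cp["origin"]);u=c[:2]/c[2];u=u*(1+cp["k1"]*(u@u))
    return [K[1,1]*u[1]+K[1,2],K[0,0]*u[0]+K[0,2]]
def down(yaw): # tool x down, tool y (jaw) along world yaw
    x=np.array([0,0,-1.]);y=np.array([np.cos(yaw),np.sin(yaw),0]);z=np.cross(x,y)
    return R.from_matrix(np.c_[x,y,z]).as_quat(scalar_first=True)
E
cat > a.py <<'E'
from h import *
o=get_obs();print(o["tcp_pos"],o["orientation"],o["time_s"],o["grip_width"])
Z={"foot_centre":.035,"open_jar_mouth":.14,"handle":.195,"carousel_base":0,"spare_lid":0,"tape_measure":0,"spanner":0,"hex_bolt":0,"paint_tin":0,"spray_can":0,"front_place":.14}
ims=[]
for c in("top","side"):
    im=grab_frame(c);cv2.imwrite(f"pics/{c}0.png",im);cp=camera_params(c);print(c,np.round(cp["origin"],3))
    for q,z in Z.items():
        for d in pinpoint(q,c)[:4]:
            if d["p"]>.2: print(c,q,round(d["p"],2),np.round(d["at"],1),np.round(onz(cp,d["at"],z),3))
print(get_obs()["time_s"])
E
python3 a.py
```

```text
pics
[ 0.20539938 -0.61621419  0.22168279] [-0.11273541 -0.69784789 -0.11382045  0.69810025] 0.0 0.08696067674783119
top [ 0.207 -0.011  1.659]
top foot_centre 0.67 [243.1 277. ] [0.473 0.131 0.035]
top foot_centre 0.42 [228.2 225.5] [0.521 0.281 0.035]
top foot_centre 0.41 [265.8 286.9] [0.406 0.103 0.035]
top open_jar_mouth 0.89 [195.9 432.7] [ 0.577 -0.31   0.14 ]
top open_jar_mouth 0.24 [233.1 186.3] [0.49 0.37 0.14]
top handle 0.68 [205.3 394.5] [ 0.54  -0.196  0.195]
top carousel_base 0.84 [216.6 390.4] [ 0.55  -0.206  0.   ]
top spare_lid 0.63 [274.9 241.1] [0.386 0.241 0.   ]
top tape_measure 0.6 [191.7 222.5] [0.64  0.298 0.   ]
top spanner 0.89 [231.6 184.9] [0.52 0.41 0.  ]
top hex_bolt 0.53 [231.3 256.7] [0.516 0.194 0.   ]
top paint_tin 0.91 [194.3 485.8] [ 0.612 -0.501  0.   ]
top spray_can 0.93 [239.9 489.1] [ 0.472 -0.501  0.   ]
top spray_can 0.24 [233.  186.7] [0.516 0.404 0.   ]
top front_place 0.58 [251.1 398. ] [ 0.425 -0.206  0.14 ]
top front_place 0.33 [207.  394.6] [ 0.548 -0.203  0.14 ]
side [0.309 0.847 1.221]
side foot_centre 0.74 [311.4 350.7] [0.395 0.102
[... 153 characters left out ...]
] [0.511 0.296 0.035]
side open_jar_mouth 0.65 [152.5 313.4] [ 0.571 -0.314  0.14 ]
side handle 0.75 [167.3 314.1] [ 0.544 -0.201  0.195]
side handle 0.68 [151.5 311.7] [ 0.562 -0.257  0.195]
side carousel_base 0.88 [219.  315.9] [ 0.542 -0.199  0.   ]
side spare_lid 0.7 [371.4 341.9] [0.39  0.243 0.   ]
side tape_measure 0.6 [371.1 225.6] [ 0.652  0.294 -0.   ]
side spanner 0.76 [427.1 272.4] [0.514 0.401 0.   ]
side spanner 0.66 [151.  311.5] [ 0.612 -0.469  0.   ]
side hex_bolt 0.46 [342.7 294.7] [0.513 0.191 0.   ]
side paint_tin 0.97 [143.8 314. ] [ 0.611 -0.503  0.   ]
side spray_can 0.9 [150.3 357.6] [ 0.473 -0.499  0.   ]
side front_place 0.73 [188.8 359.9] [ 0.425 -0.202  0.14 ]
1.2
```

View pics/top0.png

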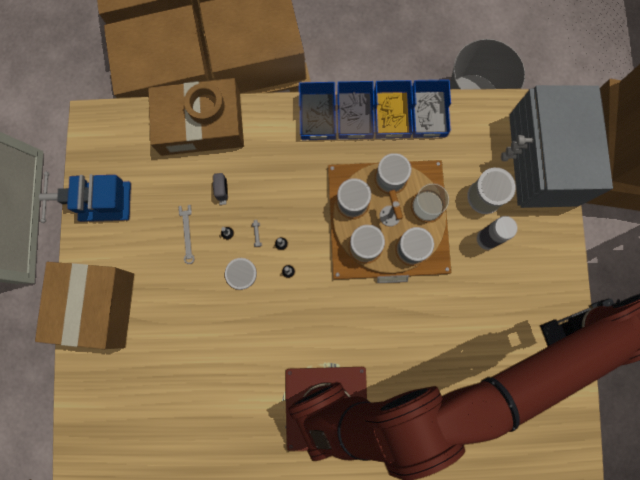

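View pics/side0.png

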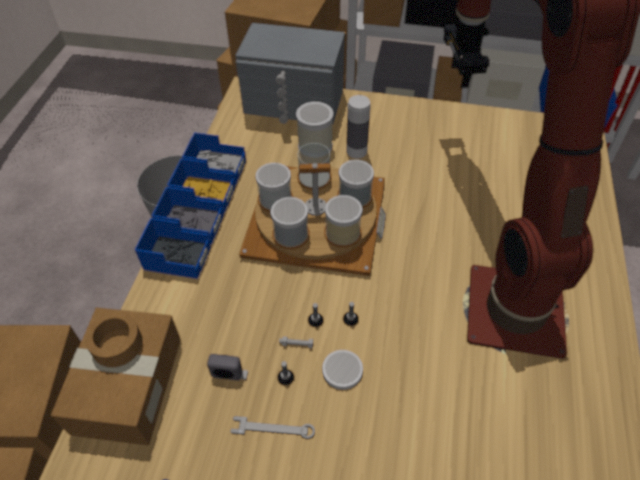

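Three foot look-alikes: the farthest from the base is the one at about (0.515, 0.283), top image pixel (row 233, col 227). The open jar lies at (row 205, col 430). The carousel axis is at about (0.545, -0.202), and the card holder at (row 280, col 392), so the board is slightly turned.

```bash
cat > b.py <<'E'
from h import *
for n,p in dict(foot=[.515,.283,.30],jar=[.574,-.311,.25],handle=[.545,-.202,.25]).items():
    for y in range(-180,180,15):
        q=inverse_kinematics(p,down(np.radians(y)))
        print(n,y,None if q is None else np.round(q,2))
y=rot(get_obs()["orientation"]);print(y)
cp=camera_params("wrist");print(y.T@(np.array(cp["origin"])-get_obs()["tcp_pos"]),y.T@rot(cp["attitude"]),cp["camera_matrix"])
E
python3 b.py
```

```text
foot -180 [ 0.28  0.35 -1.1   1.46  0.31  1.52  2.33]
foot -165 [ 0.28  0.35 -1.1   1.46  0.31  1.52  2.59]
foot -150 None
foot -135 [-1.53  0.33  1.22  1.54 -0.31  1.49 -2.65]
foot -120 [-1.25  0.21  0.81  1.53 -0.15  1.46 -2.53]
foot -105 [-1.1   0.19  0.61  1.53 -0.11  1.46 -2.31]
foot -90 [-0.78  0.18  0.23  1.51 -0.04  1.46 -2.11]
foot -75 [-0.61  0.18  0.04  1.5  -0.01  1.46 -1.88]
foot -60 [-0.45  0.19 -0.15  1.49  0.03  1.46 -1.65]
foot -45 [ 0.36  0.42 -1.25  1.46  0.4   1.55 -1.66]
foot -30 [ 0.36  0.43 -1.27  1.46  0.41  1.55 -1.41]
foot -15 [ 0.38  0.45 -1.3   1.46  0.43  1.56 -1.16]
foot 0 [ 0.16  0.29 -0.92  1.46  0.23  1.5  -0.75]
foot 15 [ 0.16  0.29 -0.92  1.46  0.23  1.5  -0.49]
foot 30 [ 0.16  0.29 -0.92  1.46  0.23  1.5  -0.23]
foot 45 [ 0.16  0.29 -0.92  1.46  0.23  1.5   0.03]
foot 60 [ 0.16  0.29 -0.92  1.46  0.23  1.5   0.29]
foot 75 [ 0.16  0.29 -0.92  1.46  0.23  1.5   0.56]
foot 90 [ 0.36  0.42 -1.25  1.46  0.4   1.55  0.69]
foot 105 [ 0.35  0.41 -1.23  1.46  0.38  1.54  0.97]
foot 120 [ 0.28  0.35 -1.1   1.46  0.31  1.52  1.28]
foot 135 [ 0.28  0.35 -1.1  
[... 2389 characters left out ...]
05 [ 0.76  0.23 -0.57  1.57  0.13  1.38  2.01]
handle 120 [ 1.15  0.36 -1.1   1.56  0.32  1.42  2.13]
handle 135 [ 1.15  0.36 -1.1   1.56  0.32  1.42  2.39]
handle 150 [ 1.23  0.42 -1.23  1.55  0.4   1.45  2.59]
handle 165 None
[[ 2.25414735e-05  3.16280123e-01 -9.48665844e-01]
 [ 9.68245503e-05 -9.48665840e-01 -3.16280120e-01]
 [-9.99999995e-01 -8.47247238e-05 -5.20080066e-05]]
[-0.16177113 -0.0007177  -0.07835141] [[ 1.28424690e-03 -2.88144428e-01  9.57586100e-01]
 [ 9.99998983e-01 -2.24163055e-04 -1.40858031e-03]
 [ 6.20529994e-04  9.57586935e-01  2.88143847e-01]] [[342.0315549    0.         317.97725068]
 [  0.         342.0315549  239.84733752]
 [  0.           0.           1.        ]]
```

```bash
cat > c.py <<'E'
from h import *
p=get_obs()["tcp_pos"]
movep([p[0]+.1,p[1]+.05,.40],down(np.radians(-75)))
movep([.47,-.2,.43],down(np.radians(-75)));print(get_obs()["time_s"])
wait(.15)
cp=camera_params("wrist");im=grab_frame("wrist");cv2.imwrite("pics/w1.png",im)
for q,z in {"open_jar_mouth":.14,"handle":.195,"carousel_base":0,"turntable":.032,"front_place":.14}.items():
    for d in pinpoint(q,"wrist")[:2]: print(q,round(d["p"],2),np.round(d["at"],1),np.round(onz(cp,d["at"],z),4))
F=[.515,.283]
movep([*F,.30],down(np.radians(-75)))
servo_line([*F,.19],rate=.2);wait(.15)
cp=camera_params("wrist");im=grab_frame("wrist");cv2.imwrite("pics/w2.png",im)
for q,z in {"foot_centre":.035,"foot":0}.items():
    for d in pinpoint(q,"wrist")[:3]: print(q,round(d["p"],2),np.round(d["at"],1),np.round(onz(cp,d["at"],z),4))
print(get_obs()["time_s"],get_obs()["tcp_pos"])
E
python3 c.py
```

```text
3.5417
open_jar_mouth 0.95 [142.7 419.5] [ 0.5706 -0.3059  0.14  ]
handle 0.71 [144.7 329.3] [ 0.54   -0.1943  0.195 ]
carousel_base 0.63 [142.  328.3] [ 0.5411 -0.1984  0.    ]
turntable 0.92 [139.8 329.8] [ 0.5451 -0.1988  0.032 ]
front_place 0.72 [229.2 307.9] [ 0.4248 -0.1975  0.14  ]
foot_centre 0.82 [297.8 461.2] [0.4772 0.1235 0.035 ]
foot_centre 0.77 [225.3 318.1] [0.513  0.2839 0.035 ]
foot 0.84 [219.  317.3] [0.5109 0.2843 0.    ]
6.8167 [0.51537044 0.28325798 0.19087973]
```

View pics/w1.png

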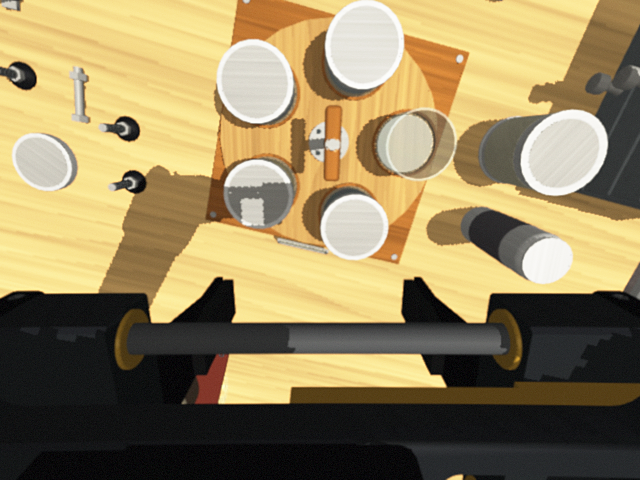

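View pics/w2.png

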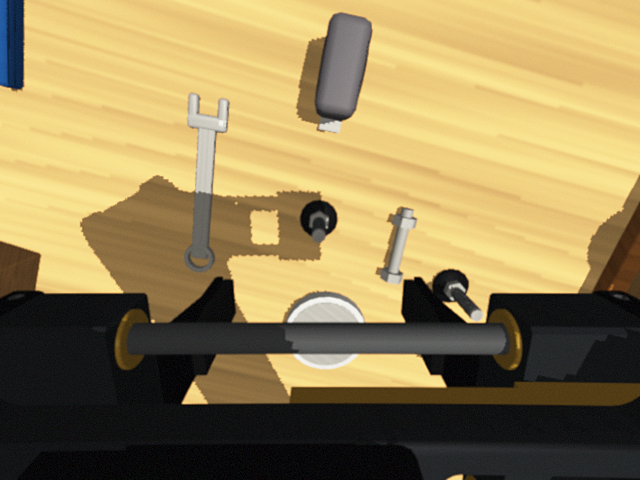

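Foot standing alone at pixel (row 219, col 318); jar, T-handle and card holder (row 244, col 301 in the first wrist picture) are all clear. Grasp the foot.

```bash
cat > d.py <<'E'
from h import *
F=[.512,.284];J=[.5725,-.3099]
print(inverse_kinematics([*J,.09],down(np.radians(-165))))
move_gripper(.05)
servo_line([*F,.039],rate=.12,stop_force=15)
print("z",get_obs()["tcp_pos"])
move_gripper(0);print("grip",get_obs()["grip_width"])
servo_line([*F,.16],rate=.2)
movep([F[0],F[1],.34],down(np.radians(-100)))
print("grip",get_obs()["grip_width"])
movep([*J,.34],down(np.radians(-165)))
o=get_obs();print("grip",o["grip_width"],o["tcp_pos"],o["time_s"])
wait(.15)
cp=camera_params("wrist");im=grab_frame("wrist");cv2.imwrite("pics/w3.png",im)
for q,z in {"open_jar_mouth":.14,"handle":.195,"turntable":.032,"foot":.301}.items():
    for d in pinpoint(q,"wrist")[:2]: print(q,round(d["p"],2),np.round(d["at"],1),np.round(onz(cp,d["at"],z),4))
import json
E
python3 d.py
cat > e.py <<'E'
# base orientation from picture w1 (pose re-created offline from mount)
from h import *
o=get_obs();T=rot(o["orientation"]);cp=camera_params("wrist")
off=T.T@(np.array(cp["origin"])-o["tcp_pos"]);A=T.T@rot(cp["attitude"])
T1=rot(down(np.radians(-75)));c1=dict(cp,origin=np.array([.47,-.2,.43])+T1@off,attitude=T1@A)
for n,z,rc in [("LR",.024,(257,397)),("UR",.024,(58,460)),("LL",.024,(215,212)),("UL",.024,(0,247)),("card",.024,(244,301)),("barN",.205,(107,333)),("barS",.205,(180,332)),("jar",.14,(143,419))]: print(n,np.round(onz(c1,rc,z),4))
E
python3 e.py
```

```text
[ 0.69077055  0.45496501 -0.34281697  1.59687479  0.16498167  1.11837632
 -2.57192698]
z [0.51247857 0.28434681 0.0397797 ]
grip 0.011008180712616954
grip 0.010809037493635444
grip 0.010979162468573821 [ 0.57322564 -0.308179    0.34022686] 13.5167
open_jar_mouth 0.87 [212.5 321.4] [ 0.5686 -0.31    0.14  ]
handle 0.39 [ 77.6 426.1] [ 0.5193 -0.4516  0.195 ]
foot 0.8 [265.5 317.2] [ 0.5728 -0.3099  0.301 ]
foot 0.56 [211.5 322.8] [ 0.5786 -0.3441  0.301 ]
LR [ 0.3858 -0.3673  0.024 ]
UR [ 0.7065 -0.3555  0.024 ]
LL [ 0.3765 -0.0402  0.024 ]
UL [ 0.6974 -0.036   0.024 ]
card [ 0.3654 -0.1983  0.024 ]
barN [ 0.5786 -0.1883  0.205 ]
barS [ 0.505  -0.2078  0.205 ]
jar [ 0.5711 -0.3064  0.14  ]
```

View pics/w3.png

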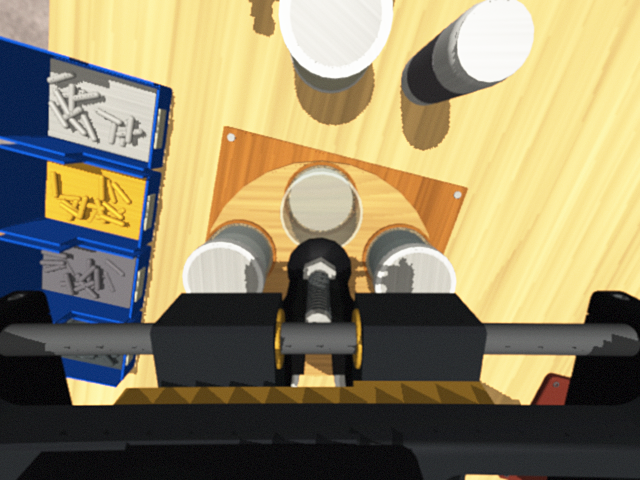

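The foot is held upright, at (row 266, col 317), directly over the open jar (row 212, col 321). Lower it.

```bash
cat > f.py <<'E'
from h import *
J=[.5716,-.3098];q=down(np.radians(-165))
servo_line([*J,.19],q,rate=.2)
print(servo_line([*J,.105],rate=.08,stop_force=8))
print(servo_line([*J,.089],rate=.03,stop_force=4));o=get_obs();print(o["tcp_pos"],o["force"],o["grip_width"],o["time_s"])
move_gripper(.032);print(get_obs()["grip_width"])
servo_line([*J,.25],rate=.15)
wait(.1);im=grab_frame("wrist");cv2.imwrite("pics/w4.png",im)
o=get_obs();print(o["tcp_pos"],o["force"],o["grip_width"],o["time_s"])
E
python3 f.py
python3 -c "
import cv2
a=cv2.imread('pics/w4.png');b=cv2.imread('pics/w1.png')[0:270,200:470]
cv2.imwrite('pics/w4b.png',cv2.hconcat([cv2.resize(a,(440,330))[:, :],cv2.resize(b,(330,330))]))
cv2.imwrite('pics/w1c.png',cv2.resize(b,None,fx=2.2,fy=2.2,interpolation=cv2.INTER_CUBIC))"
```

```text
False
True
[ 0.57182135 -0.30985201  0.09228647] [ 1.09278874 -0.32277498  3.42545507] 0.011125234527634444 16.475
0.03193134749181063
[ 0.57121021 -0.30966618  0.24896104] [-0.2879755   0.07891834  0.69153545] 0.031981078266364635 18.5167
```

View pics/w4.png

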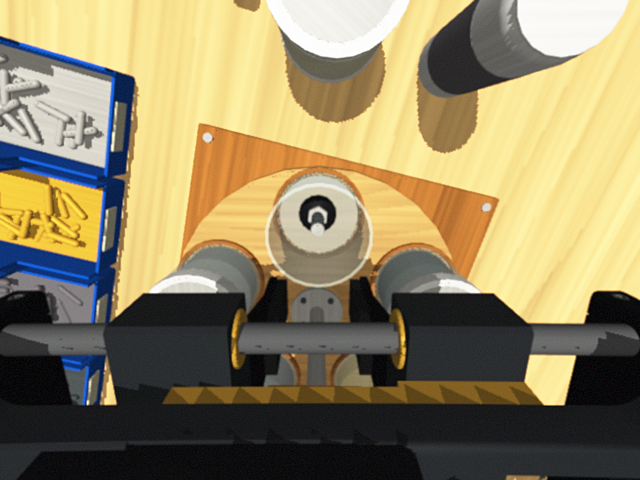

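View pics/w1c.png

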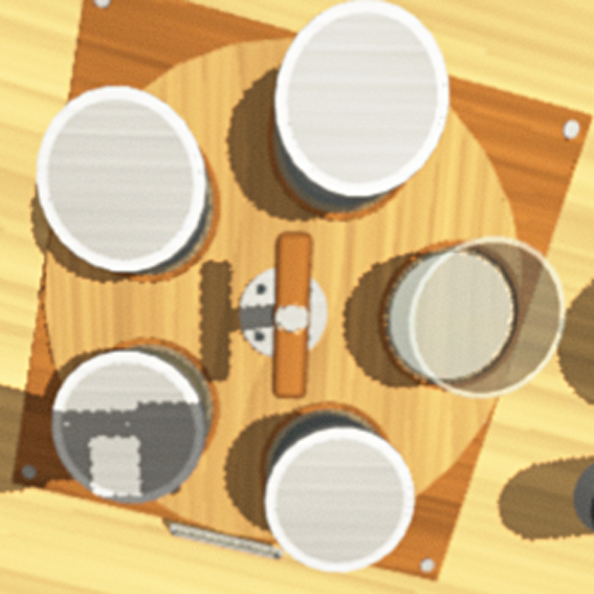

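```bash
cat > e2.py <<'E'
from h import *
o=get_obs();T=rot(o["orientation"]);cp=camera_params("wrist")
off=T.T@(np.array(cp["origin"])-o["tcp_pos"]);A=T.T@rot(cp["attitude"])
T1=rot(down(np.radians(-75)));c1=dict(cp,origin=np.array([.47,-.2,.43])+T1@off,attitude=T1@A)
f=lambda x,y,z=.024:onz(c1,(y/2.2,200+x/2.2),z)[:2]
P={k:f(*v) for k,v in dict(bUR=(572,128),bLL=(29,471),bLR=(427,565),bUL=(102,2),cLR=(437,580),cLL=(14,482),cUR=(592,117),cardL=(166,525),cardR=(280,552)).items()}
for k,v in P.items(): print(k,np.round(v,4))
an=lambda a,b:np.degrees(np.arctan2(*(P[b]-P[a])[::-1]))
print("front(bolts) y->",an("bLR","bLL")-90,an("bUR","bUL")-90,"x",an("bLR","bUR"),an("bLL","bUL"),"corners",an("cLR","cLL")-90,an("cLR","cUR"),"card",an("cardR","cardL")-90)
print("centre",(P["bUR"]+P["bLL"])/2,(P["bLR"]+P["bUL"])/2,(P["cLL"]+P["cUR"])/2,"card",(P["cardL"]+P["cardR"])/2)
ct=camera_params("top")
for q in ("carousel_base",):
  for c in("top",):
    im=grab_frame(c);cv2.imwrite("pics/t2.png",im);m=trace(q,c)[0]["region"].astype(np.uint8)
    cn,_=cv2.findContours(m,0,2);c0=max(cn,key=cv2.contourArea)[:,0]
    w=np.array([onz(ct,(p[1],p[0]),.024)[:2] for p in c0],np.float32);print(cv2.minAreaRect(w))
E
python3 e2.py
```

```text
bUR [ 0.7063 -0.3556]
bLL [ 0.3786 -0.0419]
bLR [ 0.3848 -0.3623]
bUL [ 0.6961 -0.0354]
cLR [ 0.3748 -0.3741]
cLL [ 0.367  -0.0322]
cUR [ 0.7158 -0.3659]
cardL [ 0.3635 -0.1532]
cardR [ 0.365  -0.2459]
front(bolts) y-> 1.1177372633165703 1.8272645115022357 x 1.1945108393716077 1.169796978690819 corners 1.2989355696784912 1.3713453812809953 card 0.9598073053841603
centre [ 0.54245331 -0.19872277] [ 0.54047167 -0.1988326 ] [ 0.54139237 -0.199089  ] card [ 0.36426062 -0.19953921]
((0.5441623330116272, -0.18312238156795502), (0.38754385709762573, 0.3242325782775879), 1.0631780624389648)
```

The foot stands upright in the jar (row 218, col 317). The base is turned by about 1.2°. Now clamp the T-handle and try a small turn.

```bash
cat > g.py <<'E'
from h import *
H=[.5415,-.1985];q=down(np.radians(105))
p=get_obs()["tcp_pos"]
servo_line([p[0],p[1],.32],rate=.3)
movep([*H,.30],q);move_gripper(.055)
wait(.1);cp=camera_params("wrist");im=grab_frame("wrist");cv2.imwrite("pics/w5.png",im)
for n,z in {"handle":.195,"open_jar_mouth":.14}.items():
    for d in pinpoint(n,"wrist")[:2]: print(n,round(d["p"],2),np.round(d["at"],1),np.round(onz(cp,d["at"],z),4))
print(servo_line([*H,.176],rate=.12,stop_force=12));print(get_obs()["tcp_pos"],get_obs()["time_s"])
move_gripper(0);o=get_obs();print("grip",o["grip_width"],o["force"],o["wrist_torque"],o["time_s"],np.round(o["joint_positions"],3))
t=o["time_s"]
servo_line([*H,.176],down(np.radians(97)),rate=.1)
o=get_obs();T=rot(o["orientation"]);print("dt",o["time_s"]-t,np.degrees(np.arctan2(T[1,1],T[0,1])),o["force"],o["wrist_torque"],o["grip_width"],np.round(o["joint_positions"],3))
E
python3 g.py
```

```text
handle 0.65 [241.1 316.2] [ 0.5427 -0.1987  0.195 ]
handle 0.31 [187.   90.9] [ 0.5453 -0.3775  0.195 ]
open_jar_mouth 0.7 [220.8 199.3] [ 0.5682 -0.3086  0.14  ]
False
[ 0.54201407 -0.19849656  0.17680185] 24.85
grip 0.0175041735151176 [-1.35449646  1.45093563  1.40435314] [0.41862616 0.11201144 0.04665298] 25.575 [ 1.127  0.399 -1.06   1.67   0.361  1.287  1.83 ]
dt 0.2917000000000023 97.17126959014945 [-3.68812555  3.07574795  4.16751898] [0.64851574 0.61473766 0.43759867] 0.017684873548897365 [ 1.108  0.387 -1.033  1.671  0.345  1.282  1.704]
```

```bash
cat > i.py <<'E'
from h import *
H=[.5415,-.1985];t=get_obs()["time_s"]
def rep():
    o=get_obs();T=rot(o["orientation"]);print("t",o["time_s"],np.degrees(np.arctan2(T[1,1],T[0,1])),o["tcp_pos"],np.round(o["force"],1),np.round(o["wrist_torque"],2),o["grip_width"],np.round(o["joint_positions"],2))
servo_line([*H,.176],down(np.radians(50)),rate=.1);rep()
servo_line([*H,.176],down(np.radians(1.1)),rate=.1);wait(.2);rep()
for c in("wrist","top","side"):
    cp=camera_params(c);im=grab_frame(c);cv2.imwrite(f"pics/{c}6.png",im)
    for n,z in {"open_jar_mouth":.14,"handle":.195,"foot":.054,"front_place":.14}.items():
        for d in pinpoint(n,c)[:2]: print(c,n,round(d["p"],2),np.round(d["at"],1),np.round(onz(cp,d["at"],z),4))
w=cv2.imread("pics/wrist6.png");s=cv2.imread("pics/side6.png")[90:290,200:420]
cv2.imwrite("pics/v6.png",cv2.hconcat([cv2.resize(w,(440,330)),cv2.resize(s,(360,330))]))
t=cv2.imread("pics/top6.png")[130:310,300:480];cv2.imwrite("pics/t6.png",cv2.resize(t,(590,590),interpolation=cv2.INTER_CUBIC))
rep()
E
python3 i.py
```

```text
t 26.8333 50.18331842393831 [ 0.54178966 -0.19705138  0.17601205] [0.1 6.1 0.1] [ 1.26 -0.17 -0.03] 0.017942729492220883 [ 1.    0.33 -0.88  1.67  0.27  1.26  0.94]
t 28.0333 1.3250318386418547 [ 0.54278587 -0.19660391  0.17603739] [ 5.1  6.5 -1.8] [ 1.39 -1.16 -0.  ] 0.01758484523231511 [ 0.9   0.3  -0.74  1.68  0.21  1.24  0.13]
wrist open_jar_mouth 0.69 [270.1 127.2] [ 0.4244 -0.1981  0.14  ]
wrist handle 0.7 [271.7 132.7] [ 0.4587 -0.1763  0.195 ]
wrist handle 0.69 [316.3 316.2] [ 0.5408 -0.197   0.195 ]
wrist foot 0.95 [234.3 178. ] [ 0.4217 -0.1993  0.054 ]
wrist front_place 0.6 [275.3 132. ] [ 0.4268 -0.2015  0.14  ]
top open_jar_mouth 0.91 [247.7 393.5] [ 0.4348 -0.1943  0.14  ]
top handle 0.59 [207.1 393.3] [ 0.5353 -0.1922  0.195 ]
top foot 0.61 [254.2 394.7] [ 0.4287 -0.2073  0.054 ]
top foot 0.52 [242.5 282.1] [0.4711 0.1145 0.054 ]
top front_place 0.88 [251.8 400.2] [ 0.423 -0.212  0.14 ]
side open_jar_mouth 0.9 [190.5 355.9] [ 0.4343 -0.1938  0.14  ]
side handle 0.89 [169.8 313.6] [ 0.5438 -0.192   0.195 ]
side foot 0.64 [316.5 350.5] [0.3916 0.1277 0.054 ]
side foot 0.54 [208.2 357.7] [ 0.429  -0.2122  0.054 ]
side front_place 0.77 [188.1 358.7] [ 0.4286 -0.2037  0.14  ]
t 28.7833 1.3230538409837453 [ 0.54279887 -0.1966013   0.17604057] [ 4.1  6.9 -1.9] [ 1.29 -1.12  0.01] 0.01742253129150725 [ 0.9   0.3  -0.74  1.68  0.21  1.24  0.13]
```

View pics/v6.png

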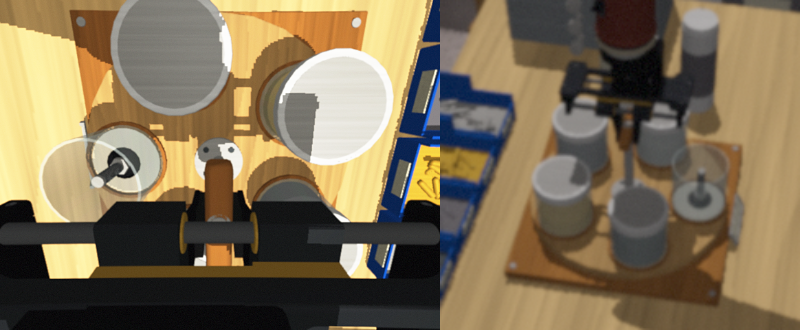

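View pics/t6.png

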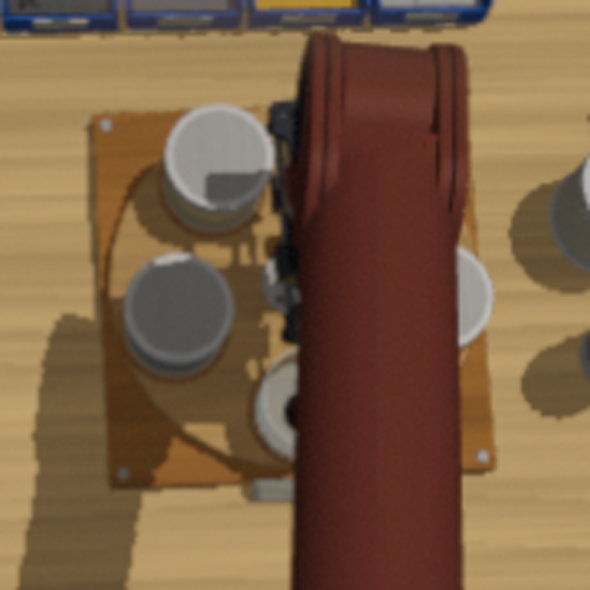

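The foot stands upright in the open jar, which is now near the front. I'll check the angle against the base board, using the same wrist picture enlarged.

```bash
python3 -c "
import cv2
a=cv2.imread('pics/wrist6.png')[0:320,40:560]
cv2.imwrite('pics/w6c.png',cv2.resize(a,(780,480),interpolation=cv2.INTER_CUBIC))"
```

```text
(no output)
```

View pics/w6c.png

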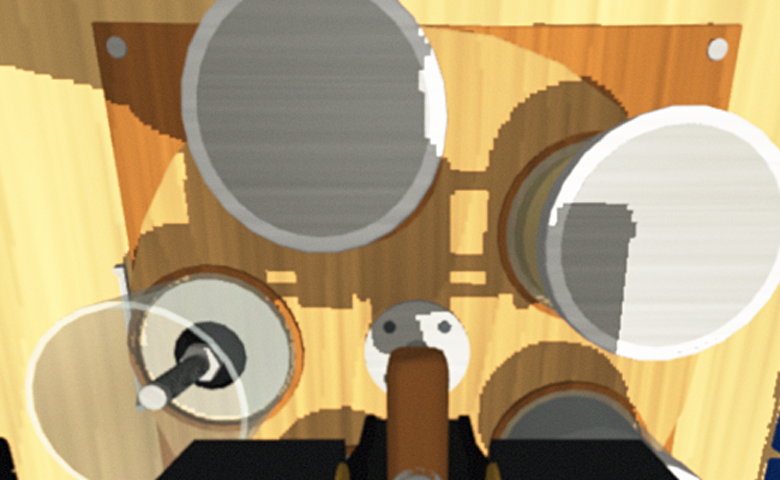

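```bash
cat > k.py <<'E'
from h import *
cp=camera_params("wrist");f=lambda x,y,z:onz(cp,(y/1.5,40+x/1.5),z)[:2]
P=dict(b1=f(116,47,.024),b2=f(718,48,.024),c1=f(94,23,.024),c2=f(741,25,.024),s1=f(389,327,.053),s2=f(444,327,.053),fl=f(417,350,.052),jb=f(216,345,.05),jr=f(138,392,.14),barL=f(389,352,.205),barR=f(447,352,.205),edge=f(133,234,.024),foot=f(211,355,.056),cardA=f(120,265,.024),cardB=f(140,407,.024))
for k,v in P.items(): print(k,np.round(v,4))
an=lambda a,b:round(np.degrees(np.arctan2(*(P[b]-P[a])[::-1])),2)
print("base",an("b1","b2"),an("c1","c2"),"left edge",an("c1","edge")-90,"screws",an("s1","s2"),"jar ring->flange",an("jb","fl"),"rim->fl",an("jr","fl"),"bar",an("barL","barR"))
E
python3 k.py
```

```text
b1 [ 0.3779 -0.0403]
b2 [ 0.699  -0.0334]
c1 [ 0.3683 -0.0297]
c2 [ 0.7088 -0.0228]
s1 [ 0.5256 -0.1829]
s2 [ 0.5569 -0.1822]
fl [ 0.5418 -0.1964]
jb [ 0.4256 -0.1965]
jr [ 0.428  -0.1923]
barL [ 0.5331 -0.1548]
barR [ 0.5487 -0.1544]
edge [ 0.373  -0.1369]
foot [ 0.4246 -0.2008]
cardA [ 0.3628 -0.1552]
cardB [ 0.3626 -0.2466]
base 1.23 1.16 left edge -177.51 screws 1.27 jar ring->flange 0.07 rim->fl -2.06 bar 1.26
```

```bash
python3 -c "
from h import *
wait(.5);o=get_obs();print(o['time_s'],o['grip_width'],np.abs(o['joint_velocities']).max(),np.round(o['force'],1));job_done()"
```

```text
29.2833 0.0173998650402386 0.0016164018238796112 [ 4.8  6.8 -2.6]
the job is handed in; nothing more can be done
```

The job is handed in at 29.3 s of the 58 s allowed. The foot is in the open jar, the jar is turned to the front, and the gripper is still clamped on the T-handle. `job_done()` gave no verdict.

- **Foot:** I took the farthest of the three look-alikes, at about (0.51, 0.28). I lowered it until it touched the jar floor, and then let go. After the turn, the pictures show it standing upright in the jar.
- **Turn:** I turned the carousel about 104° clockwise by the handle.
- **Alignment:** In the last wrist picture the base board lies at 1.2° and the T-handle and hub screws at 1.3°, so they agree to about 0.1°.
- **Hold:** The gripper closed to 17.4 mm on the 18 mm bar. The arm was at rest, with about 8 N of sideways force left on the tool.

**Checks that disagreed:**
- **Jar angle:** My rougher readings of the jar itself were 0.1° from its bottom ring and -2.1° from its rim, against about 1.2° for the base. I put this down to reading ellipses by eye and went by the handle.
- **Jar position:** The networks put the jar's mouth 4 to 18 mm from the front place, depending on the camera. The arm partly hid it in the top picture.
- **Handle axis:** It seems to lie about 2 mm from where I aimed the gripper, which explains the leftover force.
- **Other items:** I did not re-measure the other things on the bench. The arm kept clear of them.

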